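# Set out the marble board for the next specimen

## Robot

A 7-joint arm with a two-finger parallel gripper is mounted at the origin on the work surface. World frame = base frame: x ahead of the robot, y to its left, z up, the work surface at z = 0. Lengths are in m, angles in rad, forces in N, time in s.
With the tool pointing down it reaches from about 0.425 to 0.875 m from the base axis. Payload 4.7 kg.
Tool frame: the origin (TCP) lies midway between the tips of the shut fingers; the grasp point (between the pads) lies 19 mm behind it; z points along the fingers, y is the line along which they close (so a half turn about z gives the same grasp; the last joint's range is limited). The gripper opens to 85 mm and grips with 20 to 120 N. Pads are 22 mm wide; open, the fingers measure 114 mm over their backs; the gripper's body (76 mm by 85 mm) begins 54 mm behind the grasp point. The pads swing forward as they close: fully open they stand 13 mm farther back than shut.
Start: joints at [-1.319, 0.321, -0.07, 1.45, 0.023, 1.371, -0.057], TCP at [0.153, 0.632, 0.231] pointing down, gripper open.
Joint ranges: [-2.86, 2.86], [-0.3, 2.09], [-1.38, 1.24], [0.06, 2.45], [-1.56, 4.7], [0.09, 2.05], [-2.69, 2.69]. Speed limits (rad/s): [2.57, 2.57, 3.14, 3.14, 3.14, 3.14, 3.14].

## Interface

Orientations are given as a 3x3 rotation matrix whose columns are the frame's x, y, z axes.
In Python, from plant import readout, imaging, bot gives the robot as it stands.
- The arm moves only by the tool carry_out, never from a script. Its argument "deltas" is a list of rows, each a list of 2 entries, a list of its own where there are three numbers: the shift along the tool's x, y, z in cm, then the turn, a rotation vector about the tool's x, y, z in rad. In form: [[[dx, dy, dz], [rx, ry, rz]], ...]. A call has 1 to 5 rows; each row shifts and turns the commanded pose from where the row before left it, along the tool's axes as they then stand; what a row does not reach is not made up. A row lasts 1/8 s, in which the tool goes at most 62.5 mm and 10.7 degrees, less where a joint would pass 70% of its speed; a pose out of reach is approached as far as the arm can. A call is refused whole if a number of a shift passes 6.25 or a number of a turn 0.188, either way. A call with a gripper value outside its range is refused whole. "fingers" is the closure, from 0 (fully open) to 1 (shut), set as the call begins (left out, the last holds). The fingers move at their own pace and stop on an object; "squeeze" is the grip in N (left out, the last holds). Time passes only in rows, so rows that do not move let the fingers close. It gives the time, the measured TCP pose, the force, the opening and the grip force at its end, in the units of the state.
- readout.observe(): the state, without advancing time (a new reading comes with each control period).
- imaging.get_image(name): name is "side" or "top" or "wrist"; returns (picture, depth): 400x640x3 uint8, blue, green, red; 400x640 float32, m along the optical axis (not along the pixel's ray), 0 where there is no reading.
- imaging.camera_info(name): a dict with "fx", "fy", "cx", "cy" (pixels), "view" (4x4, takes a point from world to camera coordinates); the wrist camera has in their place "hand_eye" (4x4, takes a point from camera to tool coordinates, whose origin is the TCP and whose axes are the flange's). Camera axes: x right, y down, z forward; pixel columns grow to the right and rows downward; lengths in m; the calibration is good to about 2 mm. A picture is of the moment at which its call begins: read the wrist's pose just before it. camera_info takes no time and is no camera call.
- bot.finish_job(): hands the job in; it is judged then, once.
The state is a dict: "t": time; "joint_positions": joint angles; "joint_vel": joint speeds; "tau": joint torques, N m; "position": TCP position; "tcp_rot": TCP orientation; "ft_force": force on the tool from outside, world axes, zero at the start; "torque": the same for the moment, N m; "gripper_width": finger opening in m; "gripper_force": force on a finger pad.
Only numpy, scipy, OpenCV 4.12 (cv2) and the standard library are available. Lean on these libraries where they do the work, as an engineer would, in place of code of your own. Each camera call takes 0.05 s, during which the arm holds its last target. There are 200 camera calls.

## Task

Set out the marble board for the next specimen (left and right as the robot sees them): stand the cork ring in the middle of the board with the conical flask centred on top of it, and the wide tin midway between the ring and the board's left edge with the small tin centred on its lid. Stand the vial midway between the ring and the right edge, so that ring, wide tin and vial form one row along the board's middle line. Everything ends upright and let go; never tip the flask over, and leave the scalpel and the rubber bung where they lie.

Things in the scene. Friction and masses are not known exactly. Their poses are not given: they have to be found in the camera images.
- cork_ring: loose flat ring of brown cork, 66 mm outside diameter, 36 mm hole, 25 mm high, axis upright; starts on the mat. Origin: centre of its underside, z up. 
- flask: loose conical flask of clear glass, 116 mm high: flat base 62 mm in diameter, cone narrowing from 12 mm height to a neck 24 mm in diameter from 75 to 110 mm above the base, then a rim 29 mm in diameter; 80 to 150 g; starts standing on the mat. Wider than the hole of the cork ring, so it stands flat on the ring's top. Origin: centre of its underside, z up. 
- wide_tin: loose round plain steel tin with a closed flat lid, 62 mm in diameter, 25 mm high; starts lid up on the mat. Origin: centre of its underside, z up. 
- small_tin: loose round plain steel tin with a closed flat lid, 44 mm in diameter, 22 mm high; starts lid up on the mat. Origin: centre of its underside, z up. 
- vial: loose amber glass vial with a white screw cap, 28 mm in diameter, 71 mm high; starts standing on the mat. Origin: centre of its underside, z up. 
- board: fixed rectangular board of white marble, 220 mm along its x, 260 mm along its y, 12 mm thick, bare but for the scalpel; its place (left or right of the robot's middle) and yaw (up to 0.35 rad) vary. Its +y end is the left edge as the robot sees it, -y the right edge; +x points away from the robot. Origin: centre of its underside (top 12 mm above).
- mat: fixed grey bench mat, 220 mm along its x, 260 along its y, 4 mm thick, yaw up to 0.35 rad, on the other side from the board. On it the loose things start in any order in two rows along its y: three nearer the robot (x about -55 mm, 90 mm apart), two farther (x about +55 mm, 150 mm apart, bung between). A gripper closing along the mat's x has room. Origin: centre of its underside.
- bung: bystander: loose black rubber bung, 22 mm diameter below, 30 mm above, 28 mm high, in the middle of the mat's farther row; leave alone. Origin: centre of its underside, z up. 
- scalpel: bystander: loose steel scalpel, 140 mm long, 9 mm wide, 6 mm high, lying along the board's edge nearest the robot (about 94 mm from the board's middle), its length along the board's y; leave alone. Origin: underside, 72 mm from the handle's end.

How it is judged:
At the end, for the whole second after the job is handed in: Ring on the board within 15 mm of its centre; wide tin 81.5 mm left of the centre (board +y), vial 81.5 mm right, within 15 mm along each board axis; flask on ring and small tin on wide tin within 10 mm of centred; all five upright (0.08 rad), at rest, released (horizontal distance between cork_ring and board below 0.015 m and z of cork_ring in the frame of board between 0.009 and 0.015 m and y of wide_tin in the frame of board between 0.0665 and 0.0965 m and x of wide_tin in the frame of board between -0.015 and 0.015 m and z of wide_tin in the frame of board between 0.009 and 0.015 m and y of vial in the frame of board between -0.0965 and -0.0665 m and x of vial in the frame of board between -0.015 and 0.015 m and z of vial in the frame of board between 0.009 and 0.015 m and horizontal distance between flask and cork_ring below 0.01 m and z of flask in the frame of cork_ring between 0.022 and 0.028 m and horizontal distance between small_tin and wide_tin below 0.01 m and z of small_tin in the frame of wide_tin between 0.022 and 0.028 m and angle between each of cork_ring, wide_tin, vial, flask, small_tin's own z axis and vertical below 0.08 rad and linear speed of each of cork_ring, wide_tin, vial, flask, small_tin below 0.01 m/s); the robot touches nothing.
It fails at once if the scalpel or the rubber bung is moved by more than 15 mm (distance of any of scalpel, bung from where it was at the start of the episode above 0.015 m).
It fails at once if the flask tips over (tilts beyond 0.6 rad) (angle between flask's own z axis and vertical above 0.6 rad).
It also fails if it takes over 144 s, if anything falls off the work surface, if the arm or the gripper's body presses on something with over 40 N, if the wrist force passes 120 N, or if a joint passes its speed limit or range.

## Working session

There is one attempt and no reset: what is moved stays moved. The work goes in short steps, Python scripts to look and compute and a tool call to move; the robot and the scene stay as the last step left them, time stands still between calls to the robot, and variables do not carry over. Pictures are saved under pics/ and viewed, at most 14 in all, crops included, and the job is handed in when it is done.

Besides the shell and the picture viewer there is one more tool, called after "Request:" as a command line: name --argument value ..., lists and objects as JSON in quotes. carry_out: Moves the arm, as the interface text tells. Its arguments: {"type":"object","properties":{"deltas":{"type":"array","items":{"type":"array"}},"fingers":{"type":"number"},"squeeze":{"type":"number"}},"required":["deltas"]}

```bash
ls; mkdir -p pics; python3 - <<'E'
from plant import readout, imaging, bot
import cv2,numpy as np
np.set_printoptions(precision=4,suppress=True)
s=readout.observe();print(s['t'],s['position'],s['tcp_rot'],s['gripper_width'])
for n in ['top','side']:
    p,d=imaging.get_image(n); cv2.imwrite(f'pics/{n}0.png',p); np.savez(f'pics/{n}0.npz',p=p,d=d); print(n,imaging.camera_info(n))
print(imaging.camera_info('wrist'))
E
```

```text
pics
0.0 [0.1531 0.6311 0.2302] [[-0.9719  0.2355 -0.0003]
 [ 0.2355  0.9719 -0.002 ]
 [-0.0002 -0.002  -1.    ]] 0.08580509640204895
top {'fx': 375.8822763671993, 'fy': 375.8822763671993, 'cx': 317.80016611422514, 'cy': 196.35162745252754, 'view': array([[ 0.0071, -1.    ,  0.0005, -0.0056],
       [-0.9954, -0.0071, -0.0954,  0.5081],
       [ 0.0954,  0.0001, -0.9954,  0.8397],
       [ 0.    ,  0.    ,  0.    ,  1.    ]])}
side {'fx': 410.1256684911838, 'fy': 410.1256684911838, 'cx': 317.8664455207382, 'cy': 202.73374552231, 'view': array([[-0.9975, -0.0698, -0.0056,  0.5387],
       [-0.0411,  0.6481, -0.7605,  0.0449],
       [ 0.0568, -0.7584, -0.6494,  0.8389],
       [ 0.    ,  0.    ,  0.    ,  1.    ]])}
{'fx': 297.6371602096356, 'fy': 297.6371602096356, 'cx': 321.5762242957506, 'cy': 199.22220708821428, 'hand_eye': array([[ 0.    , -0.946 , -0.3243,  0.0838],
       [ 1.    ,  0.    , -0.    ,  0.0006],
       [ 0.0001, -0.3243,  0.946 , -0.1434],
       [ 0.    ,  0.    ,  0.    ,  1.    ]])}
```

View pics/top0.png

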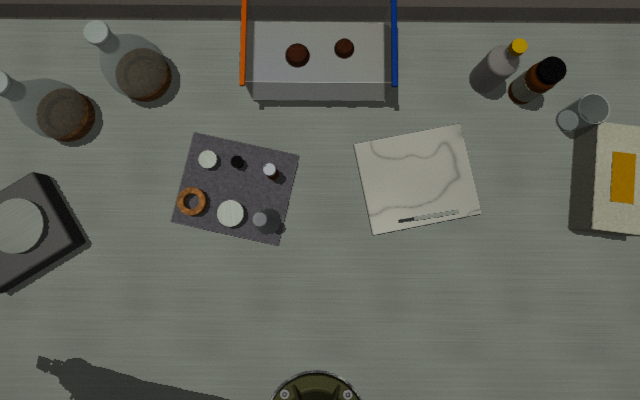

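View pics/side0.png

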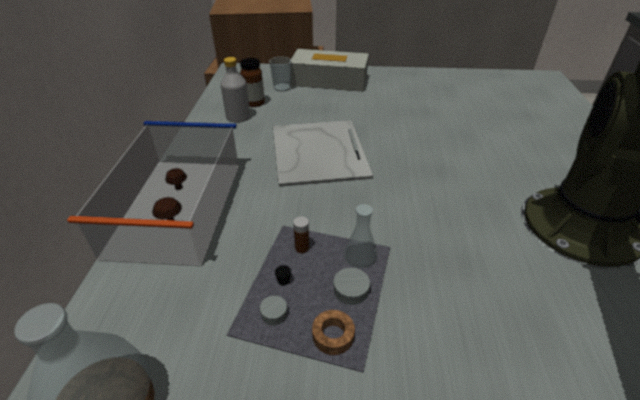

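Top view: the mat (centre about 235,189) holds the ring (191,201), wide tin (230,213), flask (260,218), small tin (207,159), bung (237,161) and vial (270,170). The board is at about (417,180), with the scalpel on its near edge. The side view agrees.

```bash
cat > h.py <<'E'
import numpy as np,cv2
from plant import readout, imaging, bot
np.set_printoptions(precision=4,suppress=True)
def ray(n,uv,z,pose=None):
    c=imaging.camera_info(n)
    if n=='wrist':
        T=np.eye(4);T[:3,:3]=pose[1];T[:3,3]=pose[0];M=T@c['hand_eye']
    else: M=np.linalg.inv(c['view'])
    uv=np.atleast_2d(uv).astype(float)
    d=np.c_[(uv[:,0]-c['cx'])/c['fx'],(uv[:,1]-c['cy'])/c['fy'],np.ones(len(uv))]@M[:3,:3].T
    o=M[:3,3]; return o+d*((z-o[2])/d[:,2])[:,None]
def blobs(m,amin):
    cs,_=cv2.findContours(m.astype(np.uint8)*255,cv2.RETR_EXTERNAL,cv2.CHAIN_APPROX_NONE)
    return [c for c in cs if cv2.contourArea(c)>amin]
E
python3 - <<'E'
from h import *
p=np.load('pics/top0.npz')['p'];hsv=cv2.cvtColor(p,cv2.COLOR_BGR2HSV)
roi=np.zeros(p.shape[:2],bool)
# board
m=np.zeros(p.shape[:2],bool);m[115:245,345:490]=True
print('board px',p[200,430],'bench',p[110,450],'mat',p[180,235],'tin',p[213,230])
bm=(p[...,2]>165)&(p.min(2)>140)&m
bm=cv2.morphologyEx(bm.astype(np.uint8),cv2.MORPH_CLOSE,np.ones((15,15)))
for c in blobs(bm,2000):
    w=ray('top',c[:,0],0.012)[:,:2]; r=cv2.minAreaRect((w*1000).astype(np.float32)); print('board',r)
m[:]=False;m[125:250,165:305]=True
mm=(p.max(2)<125)&m
mm=cv2.morphologyEx(mm.astype(np.uint8),cv2.MORPH_CLOSE,np.ones((15,15)))
for c in blobs(mm,2000):
    w=ray('top',c[:,0],0.004)[:,:2]; print('mat',cv2.minAreaRect((w*1000).astype(np.float32)))
m[:]=False;m[145:230,175:285]=True
for nm,mk,z in [('bright',(p.min(2)>125)&m,.028),('ring',(hsv[...,1]>100)&(p[...,2]>80)&m,.029)]:
    for c in blobs(mk,15):
        (u,v),r=cv2.minEnclosingCircle(c); print(nm,(u,v),r,ray('top',(u,v),z)[0],'z.075',ray('top',(u,v),.075)[0],'z.12',ray('top',(u,v),.12)[0])
cv2.imwrite('pics/crop0.png',cv2.resize(p[125:250,165:305],None,fx=5,fy=4.6,interpolation=cv2.INTER_CUBIC))
E
```

```text
board px [128 139 139] bench [106 112 107] mat [77 72 76] tin [147 159 152]
mat ((533.16943359375, 197.20022583007812), (294.5532531738281, 334.0042724609375), 0.4130532145500183)
bright (229.5, 212.8333282470703) 13.176252365112305 [0.4687 0.1989 0.028 ] z.075 [0.4663 0.1879 0.075 ] z.12 [0.464  0.1773 0.12  ]
bright (268.78570556640625, 168.7857208251953) 5.911876678466797 [0.5708 0.1114 0.028 ] z.075 [0.5629 0.1051 0.075 ] z.12 [0.5552 0.0992 0.12  ]
bright (206.8389892578125, 158.5677947998047) 9.005319595336914 [0.5937 0.255  0.028 ] z.075 [0.5845 0.2408 0.075 ] z.12 [0.5756 0.2273 0.12  ]
ring (190.71202087402344, 200.86709594726562) 14.321442604064941 [0.4953 0.288  0.029 ] z.075 [0.4916 0.2724 0.075 ] z.12 [0.4879 0.2571 0.12  ]
```

View pics/crop0.png

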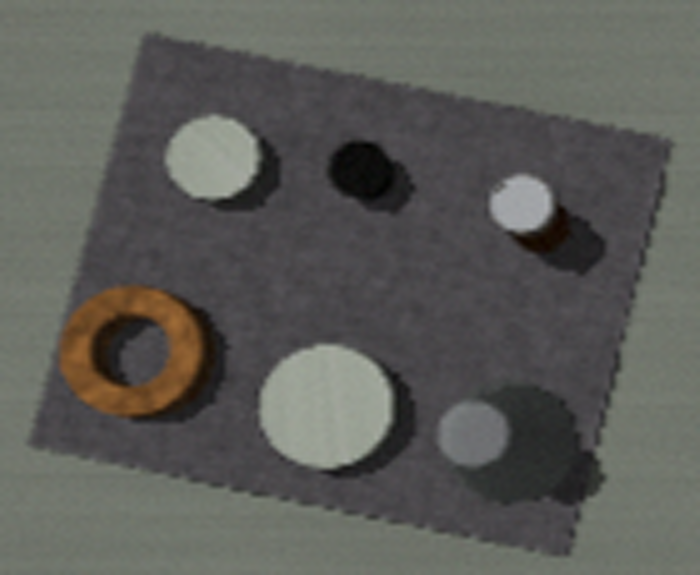

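Crop: bung and both tins are clear. The flask rim is at full-image (259.8,219.1) with its base near (269,221). The board threshold has to be redone.

```bash
python3 - <<'E'
from h import *
p=np.load('pics/top0.npz')['p']
m=np.zeros(p.shape[:2],bool);m[112:246,342:492]=True
for th in (118,123):
    bm=(p.min(2)>th)&m
    bm=cv2.morphologyEx(bm.astype(np.uint8),cv2.MORPH_OPEN,np.ones((3,3)))
    for c in blobs(bm,2000):
        w=ray('top',cv2.convexHull(c)[:,0],0.012)[:,:2]; print('board',th,cv2.minAreaRect((w*1000).astype(np.float32)))
m[:]=False;m[125:250,165:305]=True
mm=(p.max(2)<92)&m
mm=cv2.morphologyEx(mm.astype(np.uint8),cv2.MORPH_OPEN,np.ones((3,3)))
for c in blobs(mm,2000):
    w=ray('top',cv2.convexHull(c)[:,0],0.004)[:,:2]; r=cv2.minAreaRect((w*1000).astype(np.float32)); print('mat',r)
M=np.array(r[0])/1000;a=-.22
print('flask rim',ray('top',(259.8,219.1),.12),'base',ray('top',(269,221.3),.008),'side rim',ray('side',(364,210),.12))
for n,uv,z in [('wide',(229.5,212.83),.029),('small',(206.84,158.57),.026),('vial',(268.79,168.79),.075),('ring',(190.71,200.87),.029),('flask',(259.8,219.1),.12)]:
    w=ray('top',uv,z)[0,:2]
    print(n,w,'mat',np.array([[np.cos(a),np.sin(a)],[-np.sin(a),np.cos(a)]])@(w-M))
E
```

```text
board 118 ((554.3010864257812, -233.56153869628906), (217.49754333496094, 256.9975891113281), 11.626737594604492)
board 123 ((554.1773681640625, -233.71485900878906), (217.42523193359375, 256.34130859375), 11.567185401916504)
mat ((528.0233764648438, 190.45867919921875), (265.1783752441406, 221.23794555664062), 77.8995132446289)
flask rim [[0.4517 0.1154 0.12  ]] base [[0.4506 0.1111 0.008 ]] side rim [[0.4525 0.1193 0.12  ]]
wide [0.4686 0.1987] mat [-0.0598 -0.0049]
small [0.5941 0.2556] mat [0.0503 0.0779]
vial [0.5629 0.1051] mat [ 0.0526 -0.0757]
ring [0.4953 0.288 ] mat [-0.0532  0.0881]
flask [0.4517 0.1154] mat [-0.0581 -0.0899]
```

Request:
carry_out --deltas '[[[0, 0, 0], [0, 0, 0.173]], [[0, 0, 0], [0, 0, 0.173]], [[0, 0, 0], [0, 0, 0.173]], [[0, 0, 0], [0, 0, 0.173]], [[0, 0, 0], [0, 0, 0.173]]]' --fingers 0

```text
t: 0.72
position: [0.1531, 0.6314, 0.2307]
tcp_rot: [[-0.446, 0.895, -0.0], [0.895, 0.446, -0.001], [-0.001, -0.001, -1.0]]
ft_force: [0.3, 0.5, -0.2]
gripper_width: 0.0851
gripper_force: 0.0
```

Request:
carry_out --deltas '[[[0, 0, 0], [0, 0, 0.173]], [[0, 0, 0], [0, 0, 0.173]], [[0, 0, 0], [0, 0, 0.173]], [[0, 0, 0], [0, 0, 0.173]]]'

```text
t: 1.23
position: [0.153, 0.6314, 0.2307]
tcp_rot: [[0.228, 0.974, -0.0], [0.974, -0.228, -0.001], [-0.001, 0.0, -1.0]]
ft_force: [-0.1, 0.1, 0.6]
gripper_width: 0.085
gripper_force: 0.0
```

Request:
carry_out --deltas '[[[-2.5, 4.1, 0], [0, 0, 0]], [[-2.5, 4.1, 0], [0, 0, 0]], [[-2.5, 4.1, 0], [0, 0, 0]], [[-2.5, 4.1, 0], [0, 0, 0]], [[-2.5, 4.1, 0], [0, 0, 0]]]'

```text
t: 1.85
position: [0.3261, 0.4629, 0.231]
tcp_rot: [[0.222, 0.975, -0.0], [0.975, -0.222, -0.0], [-0.0, -0.0, -1.0]]
ft_force: [0.1, -0.5, -0.2]
gripper_width: 0.0853
gripper_force: 0.0
```

Request:
carry_out --deltas '[[[-2.6, 4.1, 0], [0, 0, 0]], [[-2.6, 4.1, 0], [0, 0, 0]], [[-2.6, 4.1, 0], [0, 0, 0]], [[-2.6, 4.1, 0], [0, 0, 0]], [[-2.6, 4.1, 0], [0, 0, 0]]]'

```text
t: 2.48
position: [0.4969, 0.2908, 0.231]
tcp_rot: [[0.222, 0.975, -0.0], [0.975, -0.222, -0.0], [-0.0, -0.0, -1.0]]
ft_force: [0.6, 0.1, -0.3]
gripper_width: 0.0856
gripper_force: 0.0
```

Request:
carry_out --deltas '[[[0, 0, 0], [0, 0, 0]]]'

```text
t: 2.6
position: [0.4993, 0.287, 0.2312]
tcp_rot: [[0.23, 0.973, 0.001], [0.973, -0.23, -0.002], [-0.002, 0.002, -1.0]]
ft_force: [-0.5, -0.4, -0.5]
gripper_width: 0.0856
gripper_force: 0.0
```

```bash
python3 - <<'E'
from h import *
s=readout.observe();print(s['position'],s['tcp_rot'],s['joint_positions'])
p,d=imaging.get_image('wrist');cv2.imwrite('pics/w0.png',p);np.savez('pics/w0.npz',p=p,d=d,pos=s['position'],R=s['tcp_rot'])
E
```

```text
[0.4993 0.287  0.2312] [[ 0.2304  0.9731  0.0012]
 [ 0.9731 -0.2304 -0.0022]
 [-0.0019  0.0017 -1.    ]] [-0.9665  0.1678  0.4483  1.6569 -0.0719  1.3339 -0.7394]
```

View pics/w0.png

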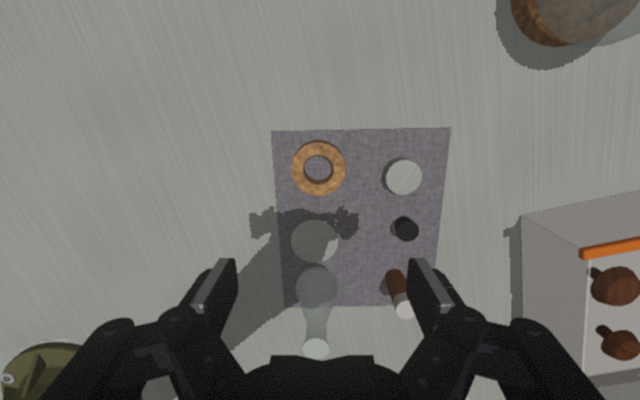

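The wrist view shows the mat under the gripper: ring (318,168), small tin (403,177), wide tin (314,240), flask base (316,285), rim (316,349), vial cap (404,309).

```bash
python3 - <<'E'
from h import *
f=np.load('pics/w0.npz');p=f['p'];P=(f['pos'],f['R']);hsv=cv2.cvtColor(p,cv2.COLOR_BGR2HSV)
m=np.zeros(p.shape[:2],bool);m[135:215,285:350]=1
c=max(blobs((hsv[...,1]>90)&m,50),key=cv2.contourArea);(u,v),r=cv2.minEnclosingCircle(c);print('ring',u,v,r,ray('wrist',(u,v),.029,P))
for n,uv,z in [('wide',(314,240),.029),('small',(403,177),.026),('vial',(404,309),.075),('flaskrim',(316,349),.12),('bungtop',(405,229),.032)]: print(n,ray('wrist',uv,z,P))
E
```

```text
ring 317.7427062988281 167.87864685058594 27.48467445373535 [[0.496  0.2925 0.029 ]]
wide [[0.4691 0.2014 0.029 ]]
small [[0.5934 0.2572 0.026 ]]
vial [[0.5602 0.1076 0.075 ]]
flaskrim [[0.4526 0.1165 0.12  ]]
bungtop [[0.5849 0.1913 0.032 ]]
```

Request:
carry_out --deltas '[[[0.2, -0.4, 5], [0, 0, 0]], [[0, 0, 5], [0, 0, 0]], [[0, 0, 5], [0, 0, 0]], [[0, 0, 3], [0, 0, 0]], [[0, 0, 2], [0, 0, 0]]]'

```text
t: 3.28
position: [0.4909, 0.2958, 0.0294]
tcp_rot: [[0.22, 0.976, -0.002], [0.976, -0.22, -0.001], [-0.001, -0.002, -1.0]]
ft_force: [-0.1, 0.4, 1.3]
gripper_width: 0.0852
gripper_force: 0.0
```

Request:
carry_out --deltas '[[[0, 0, 1], [0, 0, 0]], [[0, 0, 1], [0, 0, 0]], [[0, 0, 0.8], [0, 0, 0]], [[0, 0, 0], [0, 0, 0]]]'

```text
t: 3.78
position: [0.4927, 0.2948, 0.0032]
tcp_rot: [[0.222, 0.975, -0.0], [0.975, -0.222, -0.0], [-0.0, -0.0, -1.0]]
ft_force: [-0.2, -0.7, 0.1]
gripper_width: 0.0852
gripper_force: 0.0
```

Request:
carry_out --deltas '[[[0, 0, 0], [0, 0, 0]], [[0, 0, 0], [0, 0, 0]], [[0, 0, 0], [0, 0, 0]], [[0, 0, 0], [0, 0, 0]]]' --fingers 1 --squeeze 30

```text
t: 4.28
position: [0.4935, 0.2952, 0.0044]
tcp_rot: [[0.222, 0.975, 0.001], [0.975, -0.222, 0.001], [0.001, 0.001, -1.0]]
ft_force: [-1.0, -0.7, 6.6]
gripper_width: 0.0649
gripper_force: 33.6
```

Request:
carry_out --deltas '[[[0, 0, -3.0], [0, 0, 0]], [[0, 0, -5], [0, 0, 0]], [[0, 0, -5], [0, 0, -0.142]], [[0, 0, -5], [0, 0, -0.142]], [[0, 0, 0], [0, 0, -0.142]]]'

```text
t: 4.9
position: [0.4953, 0.2963, 0.1884]
tcp_rot: [[-0.205, 0.979, 0.007], [0.979, 0.205, 0.006], [0.004, 0.008, -1.0]]
ft_force: [0.1, 0.4, -1.7]
gripper_width: 0.0657
gripper_force: 33.6
```

Request:
carry_out --deltas '[[[-5.26, -0.47, 0], [0, 0, 0]], [[-5.26, -0.47, 0], [0, 0, 0]], [[-5.26, -0.47, 0], [0, 0, 0]], [[-5.26, -0.47, 0], [0, 0, 0]], [[-5.26, -0.47, 0], [0, 0, 0]]]'

```text
t: 5.52
position: [0.5225, 0.0308, 0.1833]
tcp_rot: [[-0.201, 0.98, 0.001], [0.98, 0.201, 0.001], [0.0, 0.001, -1.0]]
ft_force: [0.4, 0.3, -0.4]
gripper_width: 0.0652
gripper_force: 33.6
```

Request:
carry_out --deltas '[[[-5.26, -0.47, 0], [0, 0, 0]], [[-5.26, -0.47, 0], [0, 0, 0]], [[-5.26, -0.47, 0], [0, 0, 0]], [[-5.26, -0.47, 0], [0, 0, 0]], [[-5.26, -0.47, 0], [0, 0, 0]]]'

```text
t: 6.15
position: [0.5524, -0.2312, 0.1833]
tcp_rot: [[-0.201, 0.98, 0.001], [0.98, 0.201, 0.0], [0.0, 0.001, -1.0]]
ft_force: [1.2, 0.6, -0.4]
gripper_width: 0.065
gripper_force: 33.6
```

Request:
carry_out --deltas '[[[0, 0, 0], [0, 0, 0]], [[0, 0, 0], [0, 0, 0]], [[0, 0, 0], [0, 0, 0]]]'

```text
t: 6.52
position: [0.5527, -0.2279, 0.1831]
tcp_rot: [[-0.203, 0.979, 0.0], [0.979, 0.203, 0.001], [0.001, 0.0, -1.0]]
ft_force: [1.1, -0.2, -0.2]
gripper_width: 0.0651
gripper_force: 33.6
```

Request:
carry_out --deltas '[[[0, 0, 5], [0, 0, 0]], [[0, 0, 5], [0, 0, 0]], [[0, 0, 3.5], [0, 0, 0]], [[0, 0, 2], [0, 0, 0]], [[0, 0, 1], [0, 0, 0]]]'

```text
t: 7.15
position: [0.5525, -0.2289, 0.0178]
tcp_rot: [[-0.202, 0.979, -0.0], [0.979, 0.202, 0.0], [0.001, -0.0, -1.0]]
ft_force: [0.0, -0.4, 0.1]
gripper_width: 0.0651
gripper_force: 33.6
```

Request:
carry_out --deltas '[[[0, 0, 0.3], [0, 0, 0]], [[0, 0, 0.2], [0, 0, 0]], [[0, 0, 0], [0, 0, 0]]]'

```text
t: 7.52
position: [0.5529, -0.2301, 0.0141]
tcp_rot: [[-0.201, 0.98, 0.002], [0.98, 0.201, -0.0], [-0.0, 0.001, -1.0]]
ft_force: [0.5, 0.7, -0.6]
gripper_width: 0.0651
gripper_force: 33.6
```

Request:
carry_out --deltas '[[[0, 0, 0.15], [0, 0, 0]], [[0, 0, 0], [0, 0, 0]]]'

```text
t: 7.78
position: [0.5529, -0.2301, 0.0125]
tcp_rot: [[-0.201, 0.98, 0.001], [0.98, 0.201, -0.0], [-0.0, 0.001, -1.0]]
ft_force: [-0.2, 0.0, 2.3]
gripper_width: 0.0652
gripper_force: 33.8
```

Request:
carry_out --deltas '[[[0, 0, 0], [0, 0, 0]], [[0, 0, 0], [0, 0, 0]], [[0, 0, 0], [0, 0, 0]], [[0, 0, -2], [0, 0, 0]], [[0, 0, -5], [0, 0, 0]]]' --fingers 0

```text
t: 8.4
position: [0.5507, -0.2292, 0.0815]
tcp_rot: [[-0.2, 0.98, -0.004], [0.98, 0.2, 0.001], [0.002, -0.004, -1.0]]
ft_force: [1.6, 0.5, 0.3]
gripper_width: 0.0854
gripper_force: 0.0
```

Request:
carry_out --deltas '[[[0, 0, -5], [0, 0, 0]], [[0, 0, -5], [0, 0, 0]], [[0, 0, -3], [0, 0, 0]], [[0, 0, 0], [0, 0, 0]], [[0, 0, 0], [0, 0, 0]]]'

```text
t: 9.02
position: [0.5519, -0.2297, 0.2119]
tcp_rot: [[-0.2, 0.98, 0.0], [0.98, 0.2, 0.001], [0.001, 0.0, -1.0]]
ft_force: [-0.8, -0.4, -1.6]
gripper_width: 0.0855
gripper_force: 0.0
```

```bash
cat >> h.py <<'E'
def tool_to(xy,yaw=None):
    s=readout.observe();R=np.array(s['tcp_rot']);d=np.r_[xy,s['position'][2]]-s['position']
    cy=np.arctan2(R[1,1],R[0,1]);rz=0
    if yaw is not None: rz=-(yaw-cy);cy=yaw
    y=np.array([np.cos(cy),np.sin(cy)]);x=np.array([-y[1],y[0]])
    print('pos',s['position'],'rz',round(rz,3),'after turn dx,dy cm',100*d[:2]@x,100*d[:2]@y)
E
python3 - <<'E'
from h import *
s=readout.observe();P=(s['position'],s['tcp_rot']);print(P)
p,d=imaging.get_image('wrist');q,_=imaging.get_image('top')
cv2.imwrite('pics/w1.png',p);cv2.imwrite('pics/t1.png',q)
for n,im in (('wrist',p),('top',q)):
    hsv=cv2.cvtColor(im,cv2.COLOR_BGR2HSV);m=np.zeros(im.shape[:2],bool)
    if n=='top': m[130:230,360:475]=1
    else: m[80:300,240:400]=1
    for c in blobs((hsv[...,1]>90)&m,100):
        (u,v),r=cv2.minEnclosingCircle(c);print(n,u,v,r,ray(n,(u,v),.037,P))
    bm=(im.min(2)>118).astype(np.uint8)
    if n=='wrist':
        for c in blobs(cv2.morphologyEx(bm,cv2.MORPH_OPEN,np.ones((3,3))),5000):
            print(cv2.boundingRect(c),cv2.minAreaRect((1000*ray('wrist',c[:,0],.012,P)[:,:2]).astype(np.float32)))
E
```

```text
(array([ 0.5519, -0.2297,  0.2119]), array([[-0.2005,  0.9797,  0.    ],
       [ 0.9797,  0.2005,  0.0005],
       [ 0.0005,  0.0001, -1.    ]]))
wrist 322.0 179.57546997070312 29.19869041442871 [[ 0.5528 -0.2314  0.037 ]]
(0, 141, 202, 259) ((280.6354675292969, -496.29052734375), (429.661865234375, 252.21221923828125), 82.26792907714844)
(568, 10, 72, 166) ((841.8101196289062, -99.62163543701172), (78.34503936767578, 180.0367889404297), 30.626998901367188)
(0, 0, 638, 372) ((587.411865234375, -290.7466735839844), (720.3363037109375, 484.850341796875), 11.563607215881348)
top 419.2755126953125 177.74490356445312 14.896278381347656 [[ 0.5511 -0.2327  0.037 ]]
top 470.5 139.6999969482422 10.312226295471191 [[ 0.6402 -0.3521  0.037 ]]
```

View pics/w1.png

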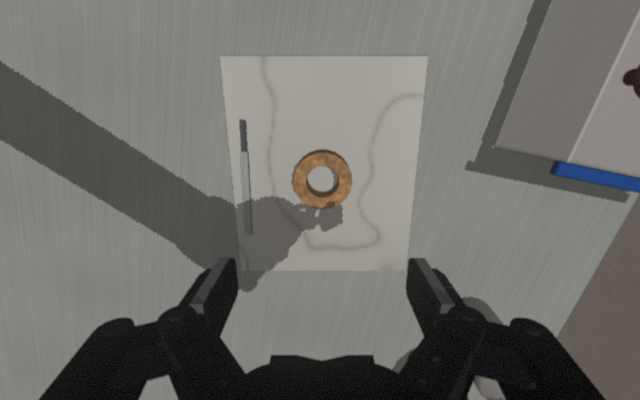

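The ring stands on the board at (322,180), and the board corners are about (221,56), (427,56), (410,271), (236,271). The scalpel lies undisturbed at left (245,178).

```bash
python3 - <<'E'
from h import *
s=readout.observe();P=(s['position'],s['tcp_rot'])
w=ray('wrist',[(221,56),(427,56),(409,271),(237,271)],.012,P)[:,:2];print(w,w.mean(0))
tool_to((.469,.200),-.215)
E
```

```text
[[ 0.4233 -0.1281]
 [ 0.6339 -0.085 ]
 [ 0.6914 -0.3369]
 [ 0.4682 -0.3829]] [ 0.5542 -0.2332]
pos [ 0.5516 -0.2295  0.2108] rz 0.417 after turn dx,dy cm 40.20342926623464 -17.231742368236524
```

Request:
carry_out --deltas '[[[0, 0, 0], [0, 0, 0.139]], [[0, 0, 0], [0, 0, 0.139]], [[0, 0, 0], [0, 0, 0.139]], [[5.03, -2.15, 0], [0, 0, 0]], [[5.03, -2.15, 0], [0, 0, 0]]]'

```text
t: 9.75
position: [0.5306, -0.1217, 0.2105]
tcp_rot: [[0.216, 0.976, -0.002], [0.976, -0.216, -0.001], [-0.001, -0.002, -1.0]]
ft_force: [-0.3, 1.3, -0.4]
gripper_width: 0.0854
gripper_force: 0.0
```

Request:
carry_out --deltas '[[[5.03, -2.15, 0], [0, 0, 0]], [[5.03, -2.15, 0], [0, 0, 0]], [[5.03, -2.15, 0], [0, 0, 0]], [[5.03, -2.15, 0], [0, 0, 0]], [[5.03, -2.15, 0], [0, 0, 0]]]'

```text
t: 10.38
position: [0.4792, 0.1477, 0.211]
tcp_rot: [[0.213, 0.977, -0.001], [0.977, -0.213, -0.001], [-0.001, -0.001, -1.0]]
ft_force: [1.2, 0.7, -0.6]
gripper_width: 0.0856
gripper_force: 0.0
```

Request:
carry_out --deltas '[[[5.03, -2.15, 0], [0, 0, 0]], [[0, 0, 0], [0, 0, 0]], [[0, 0, 0], [0, 0, 0]], [[0, 0, 0], [0, 0, 0]]]'

```text
t: 10.88
position: [0.4705, 0.1982, 0.2115]
tcp_rot: [[0.216, 0.976, -0.0], [0.976, -0.216, -0.001], [-0.001, -0.0, -1.0]]
ft_force: [-0.8, 1.1, 0.4]
gripper_width: 0.0854
gripper_force: 0.0
```

```bash
python3 - <<'E'
from h import *
tool_to((.469,.200))
E
```

```text
pos [0.4705 0.1982 0.2115] rz 0 after turn dx,dy cm 0.146505781948578 -0.18131767737783422
```

Descend to TCP z≈0.007, then close.

Request:
carry_out --deltas '[[[0.1, -0.1, 5], [0, 0, 0]], [[0, 0, 5], [0, 0, 0]], [[0, 0, 5], [0, 0, 0]], [[0, 0, 3], [0, 0, 0]], [[0, 0, 1.5], [0, 0, 0]]]'

```text
t: 11.5
position: [0.4688, 0.1993, 0.0153]
tcp_rot: [[0.216, 0.976, -0.002], [0.976, -0.216, -0.002], [-0.002, -0.001, -1.0]]
ft_force: [0.6, 0.9, -0.3]
gripper_width: 0.0854
gripper_force: 0.0
```

Request:
carry_out --deltas '[[[0, 0, 0.6], [0, 0, 0]], [[0, 0, 0.3], [0, 0, 0]], [[0, 0, 0], [0, 0, 0]]]'

```text
t: 11.88
position: [0.47, 0.2015, 0.0087]
tcp_rot: [[0.213, 0.977, 0.001], [0.977, -0.213, 0.001], [0.001, 0.001, -1.0]]
ft_force: [0.2, 0.2, -0.0]
gripper_width: 0.085
gripper_force: 0.0
```

Request:
carry_out --deltas '[[[0, 0, 0], [0, 0, 0]], [[0, 0, 0], [0, 0, 0]], [[0, 0, 0], [0, 0, 0]], [[0, 0, 0], [0, 0, 0]]]' --fingers 1 --squeeze 35

```text
t: 12.38
position: [0.4699, 0.2016, 0.0089]
tcp_rot: [[0.213, 0.977, 0.001], [0.977, -0.213, 0.001], [0.001, 0.001, -1.0]]
ft_force: [-1.5, 0.4, 5.6]
gripper_width: 0.0605
gripper_force: 36.9
```

Request:
carry_out --deltas '[[[0, 0, -3.0], [0, 0, 0]], [[0, 0, -5], [0, 0, 0]], [[0, 0, -5], [0, 0, -0.139]], [[0, 0, -4], [0, 0, -0.139]], [[0, 0, 0], [0, 0, -0.139]]]'

```text
t: 13.0
position: [0.4716, 0.2022, 0.182]
tcp_rot: [[-0.205, 0.979, 0.006], [0.979, 0.205, 0.005], [0.003, 0.007, -1.0]]
ft_force: [-0.1, 0.1, -0.7]
gripper_width: 0.0605
gripper_force: 38.4
```

Request:
carry_out --deltas '[[[-5.14, -0.07, 0], [0, 0, 0]], [[-5.14, -0.07, 0], [0, 0, 0]], [[-5.14, -0.07, 0], [0, 0, 0]], [[-5.14, -0.07, 0], [0, 0, 0]], [[-5.14, -0.07, 0], [0, 0, 0]]]'

```text
t: 13.62
position: [0.5176, -0.0528, 0.1782]
tcp_rot: [[-0.201, 0.98, 0.001], [0.98, 0.201, 0.001], [0.001, 0.001, -1.0]]
ft_force: [-0.3, 0.4, -0.5]
gripper_width: 0.0604
gripper_force: 38.4
```

Request:
carry_out --deltas '[[[-5.14, -0.07, 0], [0, 0, 0]], [[-5.14, -0.07, 0], [0, 0, 0]], [[0, 0, 0], [0, 0, 0]], [[0, 0, 0], [0, 0, 0]], [[0, 0, 0], [0, 0, 0]]]'

```text
t: 14.25
position: [0.5368, -0.1504, 0.1777]
tcp_rot: [[-0.203, 0.979, -0.0], [0.979, 0.203, 0.001], [0.001, 0.0, -1.0]]
ft_force: [-0.5, 0.2, -0.3]
gripper_width: 0.0604
gripper_force: 38.3
```

```bash
python3 - <<'E'
from h import *
tool_to((.5375,-.152),.2025)
E
```

```text
pos [ 0.5368 -0.1504  0.1777] rz 0.002 after turn dx,dy cm -0.1747936431561163 0.031445518585000845
```

Request:
carry_out --deltas '[[[-0.1, 0, 5], [0, 0, 0]], [[0, 0, 5], [0, 0, 0]], [[0, 0, 3.5], [0, 0, 0]], [[0, 0, 1.5], [0, 0, 0]], [[0, 0, 0.6], [0, 0, 0]]]'

```text
t: 14.88
position: [0.5372, -0.1525, 0.0217]
tcp_rot: [[-0.202, 0.979, -0.0], [0.979, 0.202, 0.0], [0.0, 0.0, -1.0]]
ft_force: [0.1, 0.1, -0.5]
gripper_width: 0.0606
gripper_force: 38.4
```

Request:
carry_out --deltas '[[[0, 0, 0.3], [0, 0, 0]], [[0, 0, 0.2], [0, 0, 0]], [[0, 0, 0], [0, 0, 0]]]'

```text
t: 15.25
position: [0.5374, -0.1534, 0.0175]
tcp_rot: [[-0.201, 0.98, 0.001], [0.98, 0.201, 0.0], [-0.0, 0.001, -1.0]]
ft_force: [0.4, 0.2, -1.1]
gripper_width: 0.0606
gripper_force: 38.4
```

Request:
carry_out --deltas '[[[0, 0, 0.1], [0, 0, 0]], [[0, 0, 0], [0, 0, 0]]]'

```text
t: 15.5
position: [0.5375, -0.1534, 0.017]
tcp_rot: [[-0.201, 0.98, 0.001], [0.98, 0.201, 0.001], [0.0, 0.001, -1.0]]
ft_force: [-2.0, 1.0, 6.4]
gripper_width: 0.0603
gripper_force: 39.0
```

Request:
carry_out --deltas '[[[0, 0, 0], [0, 0, 0]], [[0, 0, 0], [0, 0, 0]], [[0, 0, 0], [0, 0, 0]], [[0, 0, -2], [0, 0, 0]], [[0, 0, -5], [0, 0, 0]]]' --fingers 0

```text
t: 16.12
position: [0.5353, -0.1529, 0.0857]
tcp_rot: [[-0.2, 0.98, -0.004], [0.98, 0.2, -0.0], [0.001, -0.004, -1.0]]
ft_force: [1.0, 0.6, -0.3]
gripper_width: 0.0855
gripper_force: 0.0
```

Request:
carry_out --deltas '[[[0, 0, -5], [0, 0, 0]], [[0, 0, -5], [0, 0, 0.139]], [[0, 0, -2], [0, 0, 0.139]], [[0, 0, 0], [0, 0, 0.139]], [[5.15, -0.4, 0], [0, 0, 0]]]'

```text
t: 16.75
position: [0.5436, -0.107, 0.208]
tcp_rot: [[0.224, 0.975, 0.003], [0.975, -0.224, -0.002], [-0.001, 0.003, -1.0]]
ft_force: [2.4, -0.4, -0.4]
gripper_width: 0.0853
gripper_force: 0.0
```

Request:
carry_out --deltas '[[[5.15, -0.4, 0], [0, 0, 0]], [[5.15, -0.4, 0], [0, 0, 0]], [[5.15, -0.4, 0], [0, 0, 0]], [[5.15, -0.4, 0], [0, 0, 0]], [[5.15, -0.4, 0], [0, 0, 0]]]'

```text
t: 17.38
position: [0.5798, 0.1551, 0.2075]
tcp_rot: [[0.214, 0.977, 0.002], [0.977, -0.214, 0.001], [0.001, 0.002, -1.0]]
ft_force: [1.2, -0.6, -0.9]
gripper_width: 0.0849
gripper_force: 0.0
```

Request:
carry_out --deltas '[[[5.15, -0.4, 0], [0, 0, 0]], [[5.15, -0.4, 0], [0, 0, 0]], [[0, 0, 0], [0, 0, 0]], [[0, 0, 0], [0, 0, 0]], [[0, 0, 0], [0, 0, 0]]]'

```text
t: 18.0
position: [0.5941, 0.2538, 0.2067]
tcp_rot: [[0.216, 0.976, 0.001], [0.976, -0.216, -0.0], [0.0, 0.001, -1.0]]
ft_force: [-0.3, -0.6, 0.2]
gripper_width: 0.0854
gripper_force: 0.0
```

```bash
python3 - <<'E'
from h import *
tool_to((.594,.2565),-.215)
q,_=imaging.get_image('top');cv2.imwrite('pics/t2.png',q)
cv2.imwrite('pics/t2c.png',cv2.resize(q[115:250,165:490],None,fx=2.4,fy=2.4))
m=np.zeros(q.shape[:2],bool);m[125:220,355:478]=1
w=ray('top',(400,175),.037)
E
```

```text
pos [0.5941 0.2538 0.2067] rz -0.003 after turn dx,dy cm 0.25759368855705866 -0.06518364872686265
```

View pics/t2c.png

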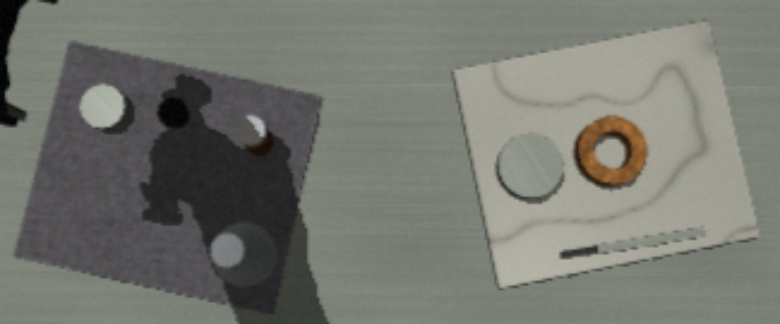

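Wide tin at crop (531,166), ring at (612,151) on the board; scalpel and bung unmoved.

Request:
carry_out --deltas '[[[0.1, -0.1, 5], [0, 0, 0]], [[0, 0, 5], [0, 0, 0]], [[0, 0, 5], [0, 0, 0]], [[0, 0, 3], [0, 0, 0]], [[0, 0, 1.2], [0, 0, 0]]]'

```text
t: 18.68
position: [0.5919, 0.2556, 0.0122]
tcp_rot: [[0.215, 0.977, -0.002], [0.977, -0.215, -0.002], [-0.002, -0.002, -1.0]]
ft_force: [0.4, 0.8, 0.7]
gripper_width: 0.0852
gripper_force: 0.0
```

Request:
carry_out --deltas '[[[0, 0, 0.5], [0, 0, 0]], [[0, 0, 0], [0, 0, 0]], [[0, 0, 0], [0, 0, 0]]]'

```text
t: 19.05
position: [0.5938, 0.2577, 0.0103]
tcp_rot: [[0.213, 0.977, 0.002], [0.977, -0.213, 0.001], [0.002, 0.002, -1.0]]
ft_force: [0.1, 0.0, -0.2]
gripper_width: 0.0854
gripper_force: 0.0
```

Request:
carry_out --deltas '[[[0, 0, 0], [0, 0, 0]], [[0, 0, 0], [0, 0, 0]], [[0, 0, 0], [0, 0, 0]], [[0, 0, 0], [0, 0, 0]], [[0, 0, 0], [0, 0, 0]]]' --fingers 1 --squeeze 30

```text
t: 19.68
position: [0.5931, 0.2575, 0.0094]
tcp_rot: [[0.213, 0.977, 0.001], [0.977, -0.213, 0.001], [0.001, 0.0, -1.0]]
ft_force: [-2.1, 0.1, 6.3]
gripper_width: 0.0424
gripper_force: 30.4
```

```bash
python3 - <<'E'
from h import *
w=ray('top',[(386.3,184.2),(420,177.9)],.037)[:,:2];print(w,(w-[.5542,-.2334])@np.array([[.9796,-.2011],[.2011,.9796]]))
tool_to((.594,.2565),-.215)
E
```

```text
[[ 0.5358 -0.1575]
 [ 0.5508 -0.2343]] [[-0.0028  0.0781]
 [-0.0035 -0.0002]]
pos [0.5931 0.2575 0.0094] rz 0.0 after turn dx,dy cm -0.07410600698321282 0.11028449821661672
```

Request:
carry_out --deltas '[[[0, 0, -3.0], [0, 0, 0]], [[0, 0, -5], [0, 0, 0]], [[0, 0, -5], [0, 0, -0.139]], [[0, 0, -3], [0, 0, -0.139]], [[0, 0, 0], [0, 0, -0.139]]]'

```text
t: 20.3
position: [0.5944, 0.2577, 0.1718]
tcp_rot: [[-0.205, 0.979, 0.005], [0.979, 0.205, 0.003], [0.002, 0.005, -1.0]]
ft_force: [0.4, -0.3, -0.2]
gripper_width: 0.0421
gripper_force: 30.6
```

Request:
carry_out --deltas '[[[-4.92, -1.73, 0], [0, 0, 0]], [[-4.92, -1.73, 0], [0, 0, 0]], [[-4.92, -1.73, 0], [0, 0, 0]], [[-4.92, -1.73, 0], [0, 0, 0]], [[-4.92, -1.73, 0], [0, 0, 0]]]'

```text
t: 20.92
position: [0.5567, -0.0027, 0.1683]
tcp_rot: [[-0.201, 0.98, -0.0], [0.98, 0.201, 0.0], [0.0, -0.0, -1.0]]
ft_force: [-0.0, -0.1, -1.2]
gripper_width: 0.0423
gripper_force: 30.7
```

Request:
carry_out --deltas '[[[-4.92, -1.73, 0], [0, 0, 0]], [[-4.92, -1.73, 0], [0, 0, 0]], [[-4.92, -1.73, 0], [0, 0, 0]], [[0, 0, 0], [0, 0, 0]], [[0, 0, 0], [0, 0, 0]]]'

```text
t: 21.55
position: [0.536, -0.1556, 0.1683]
tcp_rot: [[-0.2, 0.98, -0.001], [0.98, 0.2, 0.001], [0.001, -0.0, -1.0]]
ft_force: [-0.0, 0.8, -1.3]
gripper_width: 0.0424
gripper_force: 30.7
```

Request:
carry_out --deltas '[[[0, 0, 0], [0, 0, 0]], [[0, 0, 0], [0, 0, 0]]]'

```text
t: 21.8
position: [0.5365, -0.1547, 0.1686]
tcp_rot: [[-0.203, 0.979, -0.0], [0.979, 0.203, 0.0], [0.0, -0.0, -1.0]]
ft_force: [0.1, 0.1, 0.0]
gripper_width: 0.0426
gripper_force: 30.7
```

```bash
python3 - <<'E'
from h import *
tool_to((.537,-.156),.2025)
E
```

```text
pos [ 0.5365 -0.1547  0.1686] rz 0.002 after turn dx,dy cm -0.13698705401621333 0.02101083801867125
```

Request:
carry_out --deltas '[[[0, 0, 5], [0, 0, 0]], [[0, 0, 4], [0, 0, 0]], [[0, 0, 2], [0, 0, 0]], [[0, 0, 0.9], [0, 0, 0]], [[0, 0, 0.4], [0, 0, 0]]]'

```text
t: 22.42
position: [0.537, -0.1562, 0.0464]
tcp_rot: [[-0.201, 0.98, 0.001], [0.98, 0.201, -0.0], [-0.001, 0.001, -1.0]]
ft_force: [0.7, -0.0, 0.3]
gripper_width: 0.0425
gripper_force: 30.7
```

Request:
carry_out --deltas '[[[0, 0, 0.2], [0, 0, 0]], [[0, 0, 0], [0, 0, 0]], [[0, 0, 0], [0, 0, 0]]]'

```text
t: 22.8
position: [0.5367, -0.1562, 0.0444]
tcp_rot: [[-0.201, 0.98, 0.001], [0.98, 0.201, 0.0], [-0.0, 0.001, -1.0]]
ft_force: [-0.1, -0.6, -0.9]
gripper_width: 0.0426
gripper_force: 30.7
```

Request:
carry_out --deltas '[[[0, 0, 0.15], [0, 0, 0]], [[0, 0, 0], [0, 0, 0]]]'

```text
t: 23.05
position: [0.5364, -0.1561, 0.0424]
tcp_rot: [[-0.201, 0.98, 0.0], [0.98, 0.201, 0.0], [-0.0, 0.0, -1.0]]
ft_force: [1.4, 0.2, -0.5]
gripper_width: 0.0425
gripper_force: 30.8
```

Request:
carry_out --deltas '[[[0, 0, 0], [0, 0, 0]], [[0, 0, 0], [0, 0, 0]], [[0, 0, 0], [0, 0, 0]], [[0, 0, -2], [0, 0, 0]], [[0, 0, -5], [0, 0, 0]]]' --fingers 0

```text
t: 23.68
position: [0.5346, -0.1558, 0.1123]
tcp_rot: [[-0.2, 0.98, -0.004], [0.98, 0.2, -0.0], [0.001, -0.004, -1.0]]
ft_force: [1.0, 0.2, 0.6]
gripper_width: 0.0857
gripper_force: 0.0
```

Request:
carry_out --deltas '[[[0, 0, -5], [0, 0, 0]], [[0, 0, -4], [0, 0, 0.139]], [[0, 0, 0], [0, 0, 0.139]], [[0, 0, 0], [0, 0, 0.139]]]'

```text
t: 24.18
position: [0.5367, -0.1565, 0.2045]
tcp_rot: [[0.218, 0.976, 0.003], [0.976, -0.218, 0.001], [0.001, 0.003, -1.0]]
ft_force: [0.2, -0.0, -0.2]
gripper_width: 0.0854
gripper_force: 0.0
```

Request:
carry_out --deltas '[[[5.24, -0.64, 0], [0, 0, 0]], [[5.24, -0.64, 0], [0, 0, 0]], [[5.24, -0.64, 0], [0, 0, 0]], [[5.24, -0.64, 0], [0, 0, 0]], [[5.24, -0.64, 0], [0, 0, 0]]]'

```text
t: 24.8
position: [0.5611, 0.1081, 0.2041]
tcp_rot: [[0.214, 0.977, 0.002], [0.977, -0.214, 0.001], [0.001, 0.002, -1.0]]
ft_force: [-0.5, -0.4, 0.2]
gripper_width: 0.0856
gripper_force: 0.0
```

Request:
carry_out --deltas '[[[0, 0, 0], [0, 0, 0]], [[0, 0, 0], [0, 0, 0]], [[0, 0, 0], [0, 0, 0]]]'

```text
t: 25.18
position: [0.5611, 0.1046, 0.2031]
tcp_rot: [[0.216, 0.976, 0.001], [0.976, -0.216, 0.0], [0.0, 0.001, -1.0]]
ft_force: [-1.0, 0.7, -0.2]
gripper_width: 0.0851
gripper_force: 0.0
```

```bash
python3 - <<'E'
from h import *
tool_to((.5615,.1065),-.215)
q,_=imaging.get_image('side');cv2.imwrite('pics/s3.png',q)
q,_=imaging.get_image('top')
a=cv2.resize(q[115:250,165:490],None,fx=2,fy=2);b=cv2.resize(cv2.imread('pics/s3.png')[100:380,220:420],None,fx=1.0,fy=1.0)
o=np.zeros((600,700,3),np.uint8);o[:270,:650]=a;o[300:580,:200]=b;cv2.imwrite('pics/m3.png',o);cv2.imwrite('pics/t3.png',q)
E
```

```text
pos [0.5611 0.1046 0.2031] rz -0.003 after turn dx,dy cm 0.19181519039183392 0.0007705903266318898
```

View pics/m3.png

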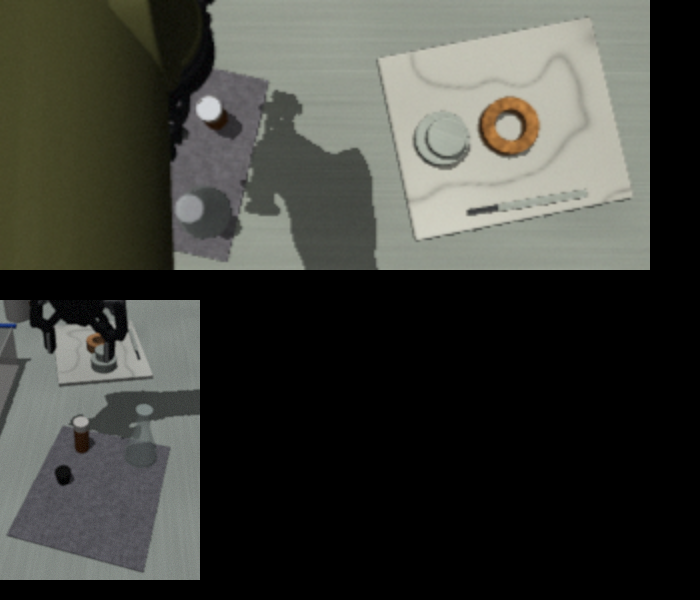

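The small tin sits on the wide tin (446,134 against 441,139, consistent with parallax). Vial next.

Request:
carry_out --deltas '[[[0, 0, 5], [0, 0, 0]], [[0, 0, 5], [0, 0, 0]], [[0, 0, 5], [0, 0, 0]], [[0, 0, 2], [0, 0, 0]], [[0, 0, 0.9], [0, 0, 0]]]'

```text
t: 25.9
position: [0.5611, 0.1061, 0.0231]
tcp_rot: [[0.214, 0.977, -0.0], [0.977, -0.214, -0.0], [-0.0, -0.0, -1.0]]
ft_force: [0.5, -0.6, 0.0]
gripper_width: 0.0851
gripper_force: 0.0
```

Request:
carry_out --deltas '[[[0, 0, 0], [0, 0, 0]], [[0, 0, 0], [0, 0, 0]]]'

```text
t: 26.15
position: [0.5622, 0.1069, 0.0251]
tcp_rot: [[0.213, 0.977, 0.003], [0.977, -0.213, 0.001], [0.002, 0.003, -1.0]]
ft_force: [0.1, 0.1, -0.2]
gripper_width: 0.0853
gripper_force: 0.0
```

Request:
carry_out --deltas '[[[0, 0, 0], [0, 0, 0]], [[0, 0, 0], [0, 0, 0]], [[0, 0, 0], [0, 0, 0]], [[0, 0, 0], [0, 0, 0]], [[0, 0, 0], [0, 0, 0]]]' --fingers 1 --squeeze 25

```text
t: 26.78
position: [0.5611, 0.1068, 0.0236]
tcp_rot: [[0.213, 0.977, 0.0], [0.977, -0.213, 0.0], [0.0, 0.0, -1.0]]
ft_force: [-1.0, -0.3, 3.3]
gripper_width: 0.0277
gripper_force: 24.6
```

```bash
python3 - <<'E'
from h import *
tool_to((.5615,.1065),-.215)
s=readout.observe();print(s['gripper_width'],s['gripper_force'])
E
```

```text
pos [0.5611 0.1068 0.0236] rz 0.0 after turn dx,dy cm -0.0172785474535848 0.04961745151871119
0.027681274446123918 24.62787676602602
```

Request:
carry_out --deltas '[[[0, 0, -3.0], [0, 0, 0]], [[0, 0, -5], [0, 0, 0]], [[0, 0, -5], [0, 0, -0.139]], [[0, 0, -2], [0, 0, -0.139]], [[0, 0, 0], [0, 0, -0.139]]]'

```text
t: 27.4
position: [0.562, 0.1069, 0.1755]
tcp_rot: [[-0.205, 0.979, 0.004], [0.979, 0.205, 0.002], [0.001, 0.004, -1.0]]
ft_force: [-0.7, 0.7, -0.6]
gripper_width: 0.0273
gripper_force: 24.8
```

Request:
carry_out --deltas '[[[-5.17, -0.94, 0], [0, 0, 0]], [[-5.17, -0.94, 0], [0, 0, 0]], [[-5.17, -0.94, 0], [0, 0, 0]], [[-5.17, -0.94, 0], [0, 0, 0]], [[-5.17, -0.94, 0], [0, 0, 0]]]'

```text
t: 28.02
position: [0.5663, -0.1575, 0.1731]
tcp_rot: [[-0.201, 0.98, 0.0], [0.98, 0.201, 0.0], [0.0, 0.0, -1.0]]
ft_force: [0.6, 0.6, -0.2]
gripper_width: 0.0273
gripper_force: 24.7
```

Request:
carry_out --deltas '[[[-5.17, -0.94, 0], [0, 0, 0]], [[-5.17, -0.94, 0], [0, 0, 0]], [[-5.17, -0.94, 0], [0, 0, 0]], [[0, 0, 0], [0, 0, 0]], [[0, 0, 0], [0, 0, 0]]]'

```text
t: 28.65
position: [0.5699, -0.3132, 0.1727]
tcp_rot: [[-0.2, 0.98, -0.001], [0.98, 0.2, 0.001], [0.001, -0.001, -1.0]]
ft_force: [0.1, 1.0, 0.0]
gripper_width: 0.0276
gripper_force: 24.8
```

Request:
carry_out --deltas '[[[0, 0, 0], [0, 0, 0]], [[0, 0, 0], [0, 0, 0]]]'

```text
t: 28.9
position: [0.5708, -0.3119, 0.1733]
tcp_rot: [[-0.203, 0.979, 0.0], [0.979, 0.203, 0.001], [0.001, 0.0, -1.0]]
ft_force: [0.4, -0.4, 0.1]
gripper_width: 0.0275
gripper_force: 24.8
```

```bash
python3 - <<'E'
from h import *
tool_to((.5706,-.3132),.2025)
E
```

```text
pos [ 0.5708 -0.3119  0.1733] rz 0.002 after turn dx,dy cm -0.12460136530257387 -0.047231866121591914
```

Place at TCP z ≈ 0.0316, so down about 14.1 cm.

Request:
carry_out --deltas '[[[0, 0, 5], [0, 0, 0]], [[0, 0, 5], [0, 0, 0]], [[0, 0, 2.5], [0, 0, 0]], [[0, 0, 0.8], [0, 0, 0]], [[0, 0, 0.4], [0, 0, 0]]]'

```text
t: 29.52
position: [0.5709, -0.3134, 0.0369]
tcp_rot: [[-0.201, 0.98, 0.001], [0.98, 0.201, -0.0], [-0.001, 0.001, -1.0]]
ft_force: [0.3, 0.7, -1.2]
gripper_width: 0.0273
gripper_force: 24.8
```

Request:
carry_out --deltas '[[[0, 0, 0.2], [0, 0, 0]], [[0, 0, 0], [0, 0, 0]], [[0, 0, 0], [0, 0, 0]]]'

```text
t: 29.9
position: [0.5705, -0.3138, 0.0351]
tcp_rot: [[-0.201, 0.98, 0.001], [0.98, 0.201, -0.0], [-0.0, 0.001, -1.0]]
ft_force: [-0.9, -0.5, 0.5]
gripper_width: 0.0272
gripper_force: 24.8
```

Request:
carry_out --deltas '[[[0, 0, 0.2], [0, 0, 0]], [[0, 0, 0.1], [0, 0, 0]], [[0, 0, 0], [0, 0, 0]]]'

```text
t: 30.28
position: [0.5702, -0.3136, 0.0317]
tcp_rot: [[-0.201, 0.98, 0.0], [0.98, 0.201, 0.0], [0.0, 0.0, -1.0]]
ft_force: [-1.0, 0.7, 3.0]
gripper_width: 0.0273
gripper_force: 25.1
```

Request:
carry_out --deltas '[[[0, 0, 0], [0, 0, 0]], [[0, 0, 0], [0, 0, 0]], [[0, 0, 0], [0, 0, 0]], [[0, 0, -2], [0, 0, 0]], [[0, 0, -5], [0, 0, 0]]]' --fingers 0

```text
t: 30.9
position: [0.5688, -0.3127, 0.1008]
tcp_rot: [[-0.201, 0.98, -0.004], [0.98, 0.201, 0.001], [0.002, -0.004, -1.0]]
ft_force: [0.3, -0.4, -0.3]
gripper_width: 0.085
gripper_force: 0.0
```

Request:
carry_out --deltas '[[[0, 0, -5], [0, 0, 0]], [[0, 0, -5], [0, 0, 0.139]], [[0, 0, -3], [0, 0, 0.139]], [[0, 0, 0], [0, 0, 0.139]]]'

```text
t: 31.4
position: [0.5713, -0.3152, 0.2364]
tcp_rot: [[0.218, 0.976, 0.007], [0.976, -0.218, -0.003], [-0.001, 0.007, -1.0]]
ft_force: [0.2, 0.9, -0.3]
gripper_width: 0.0853
gripper_force: 0.0
```

Request:
carry_out --deltas '[[[4.93, -2.59, 0], [0, 0, 0]], [[4.93, -2.59, 0], [0, 0, 0]], [[4.93, -2.59, 0], [0, 0, 0]], [[4.93, -2.59, 0], [0, 0, 0]], [[4.93, -2.59, 0], [0, 0, 0]]]'

```text
t: 32.02
position: [0.4957, -0.044, 0.2325]
tcp_rot: [[0.214, 0.977, 0.002], [0.977, -0.214, 0.002], [0.002, 0.002, -1.0]]
ft_force: [0.8, 0.1, -1.0]
gripper_width: 0.0857
gripper_force: 0.0
```

Request:
carry_out --deltas '[[[4.93, -2.59, 0], [0, 0, 0]], [[4.93, -2.59, 0], [0, 0, 0]], [[4.93, -2.59, 0], [0, 0, 0]], [[0, 0, 0], [0, 0, 0]], [[0, 0, 0], [0, 0, 0]]]'

```text
t: 32.65
position: [0.4523, 0.115, 0.2322]
tcp_rot: [[0.214, 0.977, 0.001], [0.977, -0.214, 0.0], [0.001, 0.001, -1.0]]
ft_force: [-0.4, -0.2, -0.5]
gripper_width: 0.0853
gripper_force: 0.0
```

Request:
carry_out --deltas '[[[0, 0, 0], [0, 0, 0]], [[0, 0, 0], [0, 0, 0]]]'

```text
t: 32.9
position: [0.4523, 0.1147, 0.2315]
tcp_rot: [[0.216, 0.976, 0.0], [0.976, -0.216, 0.0], [0.0, 0.0, -1.0]]
ft_force: [0.4, 0.5, 0.4]
gripper_width: 0.0855
gripper_force: 0.0
```

```bash
python3 - <<'E'
from h import *
tool_to((.452,.116),-.215)
s=readout.observe();P=(s['position'],s['tcp_rot'])
p,_=imaging.get_image('wrist');cv2.imwrite('pics/w4.png',p)
q,_=imaging.get_image('top');cv2.imwrite('pics/t4.png',q)
o=np.zeros((600,640,3),np.uint8);o[:400]=p;o[400:,:480]=cv2.resize(q[125:245,200:490],(480,200));cv2.imwrite('pics/m4.png',o)
np.savez('pics/w4.npz',pos=P[0],R=P[1])
E
```

```text
pos [0.4523 0.1147 0.2315] rz -0.003 after turn dx,dy cm 0.12313715713568536 -0.05409897039919221
```

View pics/m4.png

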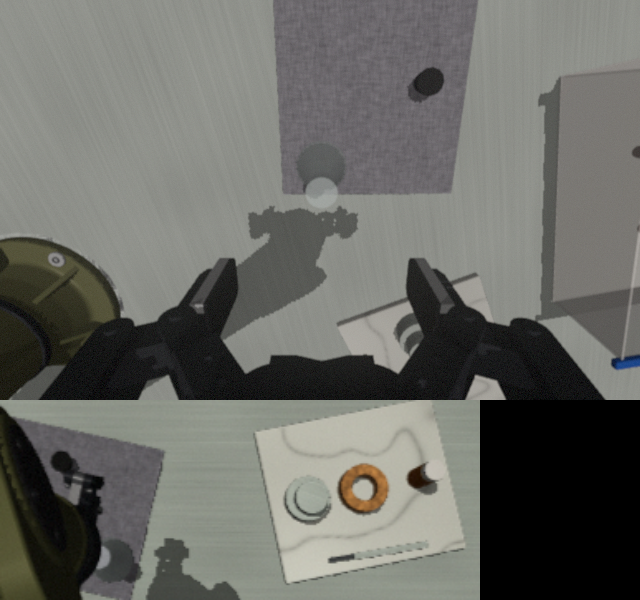

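Vial upright on the board; the flask rim in the wrist view is at (321,192).

```bash
python3 - <<'E'
from h import *
f=np.load('pics/w4.npz');P=(f['pos'],f['R'])
print(ray('wrist',[(321,192)],.12,P),'base',ray('wrist',[(321,167)],.006,P))
E
```

```text
[[0.4524 0.1185 0.12  ]] base [[0.4515 0.1157 0.006 ]]
```

Request:
carry_out --deltas '[[[0.1, 0, 5], [0, 0, 0]], [[0, 0, 5], [0, 0, 0]], [[0, 0, 3.2], [0, 0, 0]], [[0, 0, 1.5], [0, 0, 0]], [[0, 0, 0.5], [0, 0, 0]]]'

```text
t: 33.62
position: [0.4522, 0.1167, 0.0791]
tcp_rot: [[0.214, 0.977, -0.0], [0.977, -0.214, -0.001], [-0.001, -0.0, -1.0]]
ft_force: [0.5, 0.6, 1.1]
gripper_width: 0.0855
gripper_force: 0.0
```

Request:
carry_out --deltas '[[[0, 0, 0], [0, 0, 0]], [[0, 0, 0], [0, 0, 0]]]'

```text
t: 33.88
position: [0.453, 0.1173, 0.0805]
tcp_rot: [[0.213, 0.977, 0.002], [0.977, -0.213, 0.001], [0.002, 0.002, -1.0]]
ft_force: [0.2, 0.3, -0.8]
gripper_width: 0.0856
gripper_force: 0.0
```

Request:
carry_out --deltas '[[[0, 0, 0], [0, 0, 0]], [[0, 0, 0], [0, 0, 0]], [[0, 0, 0], [0, 0, 0]], [[0, 0, 0], [0, 0, 0]], [[0, 0, 0], [0, 0, 0]]]' --fingers 1 --squeeze 25

```text
t: 34.5
position: [0.4523, 0.1169, 0.0795]
tcp_rot: [[0.213, 0.977, 0.0], [0.977, -0.213, 0.0], [0.0, 0.0, -1.0]]
ft_force: [0.3, -0.4, 1.5]
gripper_width: 0.026
gripper_force: 24.4
```

Request:
carry_out --deltas '[[[0, 0, -1], [0, 0, 0]], [[0, 0, -2], [0, 0, 0]], [[0, 0, -3], [0, 0, 0]], [[0, 0, -2], [0, 0, 0]], [[0, 0, 0], [0, 0, 0]]]'

```text
t: 35.12
position: [0.4531, 0.1173, 0.1609]
tcp_rot: [[0.213, 0.977, 0.003], [0.977, -0.213, 0.002], [0.003, 0.002, -1.0]]
ft_force: [0.1, -0.4, -1.2]
gripper_width: 0.0263
gripper_force: 25.1
```

```bash
python3 - <<'E'
from h import *
tool_to((.5518,-.2325),.2025)
q,_=imaging.get_image('side');cv2.imwrite('pics/s5.png',cv2.resize(q[100:330,200:420],None,fx=2.5,fy=2.5))
E
```

```text
pos [0.4531 0.1173 0.1609] rz -0.417 after turn dx,dy cm -36.25304646048488 2.635388297044635
```

View pics/s5.png

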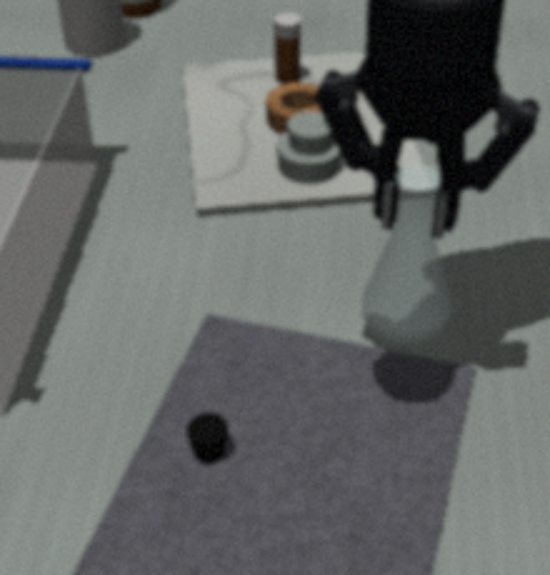

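The flask hangs upright from its neck at (415,270), with its base clear of the mat.

Request:
carry_out --deltas '[[[0, 0, -3], [0, 0, 0]], [[0, 0, -2], [0, 0, -0.1]], [[0, 0, 0], [0, 0, -0.1]], [[0, 0, 0], [0, 0, -0.1]], [[0, 0, 0], [0, 0, -0.117]]]'

```text
t: 35.8
position: [0.4512, 0.1166, 0.208]
tcp_rot: [[-0.204, 0.979, -0.002], [0.979, 0.204, -0.001], [-0.001, -0.002, -1.0]]
ft_force: [0.7, -0.6, -0.4]
gripper_width: 0.0265
gripper_force: 25.1
```

Request:
carry_out --deltas '[[[-2.25, 0.13, 0], [0, 0, 0]], [[-4, 0.3, 0], [0, 0, 0]], [[-4, 0.3, 0], [0, 0, 0]], [[-4, 0.3, 0], [0, 0, 0]], [[-4, 0.3, 0], [0, 0, 0]]]'

```text
t: 36.42
position: [0.5011, -0.0604, 0.2082]
tcp_rot: [[-0.201, 0.98, -0.002], [0.98, 0.201, -0.0], [0.0, -0.002, -1.0]]
ft_force: [0.5, 0.3, -1.5]
gripper_width: 0.0265
gripper_force: 25.1
```

Request:
carry_out --deltas '[[[-4, 0.3, 0], [0, 0, 0]], [[-4, 0.3, 0], [0, 0, 0]], [[-4, 0.3, 0], [0, 0, 0]], [[-4, 0.3, 0], [0, 0, 0]], [[-2, 0.1, 0], [0, 0, 0]]]'

```text
t: 37.05
position: [0.5496, -0.2355, 0.2077]
tcp_rot: [[-0.198, 0.98, -0.003], [0.98, 0.198, -0.002], [-0.001, -0.003, -1.0]]
ft_force: [-0.3, -0.5, -1.0]
gripper_width: 0.0262
gripper_force: 25.0
```

Request:
carry_out --deltas '[[[0, 0, 0], [0, 0, 0]], [[0, 0, 0], [0, 0, 0]], [[0, 0, 0], [0, 0, 0]]]'

```text
t: 37.42
position: [0.5507, -0.2313, 0.209]
tcp_rot: [[-0.203, 0.979, -0.0], [0.979, 0.203, 0.001], [0.001, 0.0, -1.0]]
ft_force: [-0.7, -0.3, -0.9]
gripper_width: 0.0262
gripper_force: 25.1
```

```bash
python3 - <<'E'
from h import *
tool_to((.5518,-.2325),.2025)
q,_=imaging.get_image('side');cv2.imwrite('pics/s6.png',cv2.resize(q[60:210,220:420],None,fx=3,fy=3))
E
```

```text
pos [ 0.5507 -0.2313  0.209 ] rz 0.002 after turn dx,dy cm -0.13589849507159732 0.08799242483158148
```

View pics/s6.png

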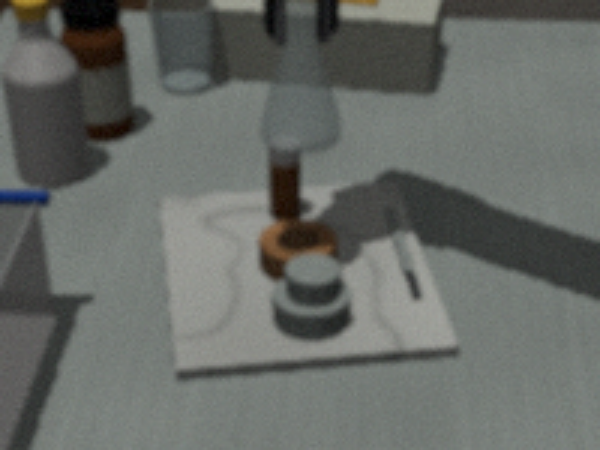

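The flask hangs over the ring (columns 301 and 298). Lowering.

Request:
carry_out --deltas '[[[0, 0.1, 3], [0, 0, 0]], [[0, 0, 3], [0, 0, 0]], [[0, 0, 1.8], [0, 0, 0]], [[0, 0, 0.8], [0, 0, 0]], [[0, 0, 0.4], [0, 0, 0]]]'

```text
t: 38.1
position: [0.5519, -0.2328, 0.1196]
tcp_rot: [[-0.201, 0.98, 0.001], [0.98, 0.201, -0.0], [-0.0, 0.001, -1.0]]
ft_force: [-0.4, -0.6, -0.2]
gripper_width: 0.0258
gripper_force: 25.1
```

Request:
carry_out --deltas '[[[0, 0, 0.2], [0, 0, 0]], [[0, 0, 0.1], [0, 0, 0]], [[0, 0, 0], [0, 0, 0]]]'

```text
t: 38.48
position: [0.5518, -0.2329, 0.1167]
tcp_rot: [[-0.201, 0.98, 0.001], [0.98, 0.201, -0.0], [-0.0, 0.001, -1.0]]
ft_force: [0.0, 0.2, -1.6]
gripper_width: 0.0267
gripper_force: 25.1
```

Request:
carry_out --deltas '[[[0, 0, 0.2], [0, 0, 0]], [[0, 0, 0.1], [0, 0, 0]], [[0, 0, 0], [0, 0, 0]]]'

```text
t: 38.85
position: [0.5515, -0.2327, 0.1132]
tcp_rot: [[-0.201, 0.98, -0.0], [0.98, 0.201, 0.0], [0.0, -0.0, -1.0]]
ft_force: [-0.6, 0.2, -0.8]
gripper_width: 0.0265
gripper_force: 25.1
```

Request:
carry_out --deltas '[[[0, 0, 0.1], [0, 0, 0]], [[0, 0, 0], [0, 0, 0]]]'

```text
t: 39.1
position: [0.5518, -0.2327, 0.1126]
tcp_rot: [[-0.201, 0.98, 0.001], [0.98, 0.201, 0.0], [-0.0, 0.001, -1.0]]
ft_force: [-0.1, 0.3, 1.4]
gripper_width: 0.0263
gripper_force: 24.8
```

Request:
carry_out --deltas '[[[0, 0, 0], [0, 0, 0]], [[0, 0, 0], [0, 0, 0]], [[0, 0, 0], [0, 0, 0]], [[0, 0, 0], [0, 0, 0]], [[0, 0, 0], [0, 0, 0]]]' --fingers 0

```text
t: 39.72
position: [0.5515, -0.2328, 0.1123]
tcp_rot: [[-0.201, 0.98, 0.0], [0.98, 0.201, 0.0], [0.0, 0.0, -1.0]]
ft_force: [-0.4, 0.2, -0.9]
gripper_width: 0.0856
gripper_force: 0.0
```

Request:
carry_out --deltas '[[[0, 0, -2], [0, 0, 0]], [[0, 0, -4], [0, 0, 0]], [[0, 0, -4], [0, 0, 0]], [[0, 0, -4], [0, 0, 0]], [[0, 0, 0], [0, 0, 0]]]'

```text
t: 40.35
position: [0.5532, -0.2344, 0.2571]
tcp_rot: [[-0.2, 0.98, 0.007], [0.98, 0.2, -0.002], [-0.003, 0.007, -1.0]]
ft_force: [0.1, 0.4, -0.6]
gripper_width: 0.0853
gripper_force: 0.0
```

Request:
carry_out --deltas '[[[5, 0, 0], [0, 0, 0]], [[5, 0, 0], [0, 0, 0]], [[5, 0, 0], [0, 0, 0]], [[5, 0, 0], [0, 0, 0]], [[5, 0, 0], [0, 0, 0]]]'

```text
t: 40.98
position: [0.5006, 0.0136, 0.2525]
tcp_rot: [[-0.201, 0.98, 0.0], [0.98, 0.201, 0.001], [0.001, 0.001, -1.0]]
ft_force: [-0.4, 0.3, -0.7]
gripper_width: 0.086
gripper_force: 0.0
```

Request:
carry_out --deltas '[[[0, 0, 0], [0, 0, 0]], [[0, 0, 0], [0, 0, 0]], [[0, 0, 0], [0, 0, 0]]]'

```text
t: 41.35
position: [0.5015, 0.0103, 0.2524]
tcp_rot: [[-0.198, 0.98, 0.0], [0.98, 0.198, -0.0], [-0.0, -0.0, -1.0]]
ft_force: [-1.0, 1.0, -0.9]
gripper_width: 0.0854
gripper_force: 0.0
```

```bash
python3 - <<'E'
from h import *
q,_=imaging.get_image('side');p,_=imaging.get_image('top');cv2.imwrite('pics/t7.png',p);cv2.imwrite('pics/s7.png',q)
o=np.zeros((600,800,3),np.uint8);o[:600,:]=0
a=cv2.resize(p[115:245,350:490],None,fx=4,fy=4);o[:520,:560]=a
b=q[60:210,240:420];o[450:600,560:740]=b
o[0:300,560:800]=cv2.resize(q[90:195,265:349],(240,300));cv2.imwrite('pics/m7.png',o)
E
```

```text
(no output)
```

View pics/m7.png

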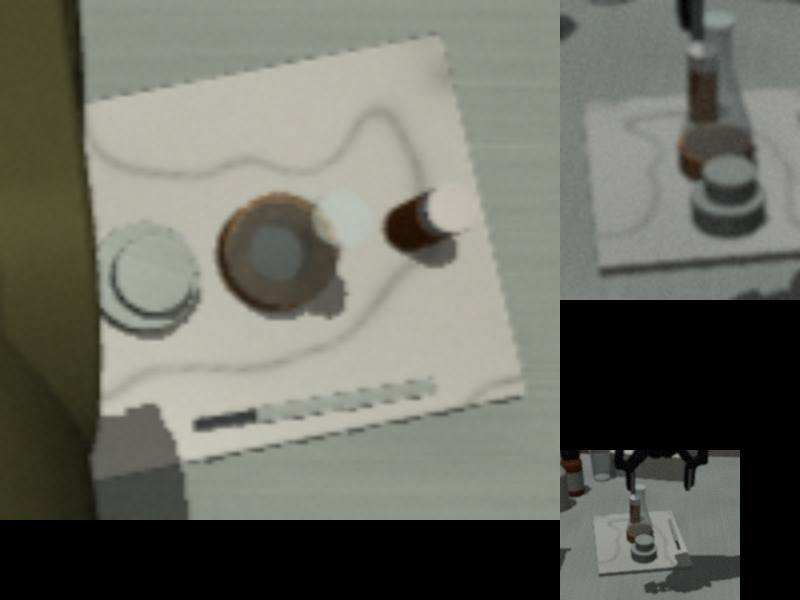

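Measure: ring/flask base about (279,252), rim (341,219), vial cap (450,208), wide tin (148,278), small tin (156,273) in the 4x crop with origin (350,115).

```bash
python3 - <<'E'
from h import *
A=np.array([[.9796,-.2011],[.2011,.9796]])
for n,c,z in [('ring',(279,252),.034),('flaskrim',(341,219),.153),('vialcap',(450,208),.083),('wide',(148,278),.035),('small',(156,273),.059)]:
    w=ray('top',(350+c[0]/4-.4,115+c[1]/4-.4),z)[0,:2];print(n,w,(w-[.5542,-.2334])@A)
E
```

```text
ring [ 0.5519 -0.2336] [-0.0023  0.0002]
flaskrim [ 0.5509 -0.2321] [-0.003  0.002]
vialcap [ 0.5693 -0.313 ] [-0.0013 -0.081 ]
wide [ 0.5363 -0.1585] [-0.0025  0.077 ]
small [ 0.536  -0.1585] [-0.0028  0.077 ]
```

All placements are within tolerance, everything is upright, and the gripper is clear. Handing in.

```bash
python3 -c "
from plant import bot
print(bot.finish_job())"
```

```text
the job is handed in; nothing more can be done
None
```

The board is set and the job handed in at about 41 s of the 144 s: by my last camera measurement everything stands upright and released, within about 5 mm of its target, with the scalpel and bung left where they lay; the judge returned no verdict.

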